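# Pack the delivery crate and hang up its order tag

## Task

Pack this order: set every meal box that is on the bench upright on the floor of the delivery crate, side by side, then fold the crate's lid fully shut. Then take the S-hook from the order rail, put its lower end through the hole of the order tag that lies on the label printer, and hang hook and tag back on the rail, so that the tag hangs still and free. Leave the other things on the bench where they are.

Things in the scene. Friction and masses are not known exactly. Their poses are not given: they have to be found in the camera images.
- crate: open grey plastic delivery crate, fixed to the bench; outside 200 (its x) x 360 (its y) x 85 mm high, walls and floor 5 mm. Origin: centre of its underside, z up. Its +x side carries the lid hinge (the side away from the meal boxes).
- lid (a joint): angle of the crate's stiff hinged lid, rad: 0 = shut flat on the rim, about 1.65 to 1.95 = standing open at the start (2.1 is its stop). It stays at any angle it is left at; folding it shut takes 0.1 to 0.6 N m. The lid is a flat panel 8 mm thick, 360 mm along the hinge, 208 mm from hinge to free edge.
- lid_hinge (a point): middle of the hinge line (at the height of the crate's rim, on the lid's underside); it turns with the lid. Its y axis runs along the hinge, its -x axis points from the hinge to the lid's free edge, and its z axis is the lid's outer face normal (up when shut, away from the crate when open).
- lid_edge (a point): middle of the lid's free edge, half-way through its thickness; same axes as lid_hinge
- meal1_mid (a point): centre of a closed meal box: black tray with a clear lid, 60 (its x, the way to grip it) x 110 (its y) x 50 mm high, about 0.2 kg; z up. Some of the three boxes may be absent.
- meal2_mid (a point): centre of a closed meal box: black tray with a clear lid, 60 (its x, the way to grip it) x 110 (its y) x 50 mm high, about 0.2 kg; z up. Some of the three boxes may be absent.
- meal3_mid (a point): centre of a closed meal box: black tray with a clear lid, 60 (its x, the way to grip it) x 110 (its y) x 50 mm high, about 0.2 kg; z up. Some of the three boxes may be absent.
- rail_mid (a point): middle of the order rail: a fixed horizontal 12 mm steel bar along this point's y axis, 280 mm above the bench, on two posts 150 mm either side of this point; z up. This point is on the bar's axis, at mid-length. Nothing else hangs on the bar.
- hook_shank (a point): where to pinch the S-hook (8 mm steel wire, 140 mm tall, 56 wide, 0.09 kg) from above, closing along its y: middle of the 20 mm straight upright piece below the upper bow. All hook points share its axes: z up as it hangs, x in the hook's plane, y across it. At the start it hangs on the rail, y along the bar, this piece (+x) on the robot's side of it.
- hook_crown (a point): underside of the wire at the top of the upper bow; lies on top of the bar when the hook hangs. In hook (x, z), mm from the middle of the S, this is (0, 62), shank (24, 33). Wire centre line, top half: free end (-24, 28), up to (-24, 42), half circle over (0, 66) to (24, 42), down to (24, 22), slanting to (-24, -22). So the upper bow is open towards -x and below.
- hook_cradle (a point): upper side of the wire at the bottom of the lower bow, (0, -62) in hook (x, z): where the tag's hole hangs. Wire centre line, lower half: from (-24, -22) down to (-24, -42), half circle under (0, -66) to (24, -42), up to the lower free end (24, -28). So the lower bow is open towards +x and above.
- hook_tip (a point): upper tip of the lower bow's free end, (24, -24) in hook (x, z): the end that goes up through the tag's hole
- tag_hole (a point): centre of the 21 mm round hole in the order tag, half-way through it. The tag: aluminium plate 130 (x) x 70 (y) x 4 mm, 0.1 kg, z through its thickness, +x towards the holed end; the hole is 14 mm from that end, 116 mm from the other. At the start it lies flat on the label printer, holed end sticking out some 40 to 50 mm beyond the edge that faces away from the robot.
- printer: grey label printer, fixed, 140 (x) x 130 (y) x 100 mm high, origin at the centre of its underside; the tag lies on its top
- thermometer: bystander, to be left alone: probe thermometer lying flat, black grip 70 x 28 x 18 mm with an 80 mm steel probe. Origin: at its underside.
- sauce_tub: bystander, to be left alone: closed round sauce tub, 66 mm wide, 41 mm high, white cap. Origin: at its underside.
- sanitiser: bystander, to be left alone: white bottle, 68 mm wide, 170 mm tall. Origin: at its underside.
- sauce_jar: bystander, to be left alone: brown jar with a white cap, 80 mm wide, 110 mm tall. Origin: at its underside.
- tape: bystander, to be left alone: tape dispenser, 150 x 60 mm, 79 mm high. Origin: at its underside.
Mind the look-alikes: they are no part of the job. Leave any blue or yellow look-alike of the part that bears meal3_mid alone.

How it is judged:
On the way, in this order (a step that is already met when the one before it is completed fails the run):
1. every meal box stands upright on the floor of the crate (x of meal1_mid in the frame of crate between -0.08 and 0.08 m and y of meal1_mid in the frame of crate between -0.15 and 0.15 m and z of meal1_mid in the frame of crate between 0.02 and 0.042 m and angle between each of meal1_mid, meal2_mid, meal3_mid's own z axis and vertical below 0.2 rad and x of meal2_mid in the frame of crate between -0.08 and 0.08 m and y of meal2_mid in the frame of crate between -0.15 and 0.15 m and z of meal2_mid in the frame of crate between 0.02 and 0.042 m and x of meal3_mid in the frame of crate between -0.08 and 0.08 m and y of meal3_mid in the frame of crate between -0.15 and 0.15 m and z of meal3_mid in the frame of crate between 0.02 and 0.042 m), for 0.2 s.
2. the crate's lid is folded shut over them (all of step 1 and value of joint lid below 0.06 rad), for 0.2 s.
3. the tag is on the hook's lower bow, lifted clear of the printer (distance between tag_hole and hook_cradle below 0.02 m and height (world z) of tag_hole above 0.125 m), for 0.2 s.
4. hook and tag hang on the rail (distance between tag_hole and hook_cradle below 0.02 m and x of hook_crown in the frame of rail_mid between -0.013 and 0.013 m and y of hook_crown in the frame of rail_mid between -0.14 and 0.14 m and z of hook_crown in the frame of rail_mid between 0 and 0.012 m and angle between tag_hole's own x axis and vertical below 0.3 rad and contact force between hook and rail above 0.5 N), for 0.2 s.
At the end, for the whole second after the job is handed in: All meal boxes stand upright (0.2 rad) on the crate floor; lid shut (0.06 rad); hook bears on the bar by its upper bow (13 mm), between the posts; tag hangs by its hole in the lower bow (hole within 20 mm of it, tag within 0.3 rad of vertical); both nearly at rest (0.05 m/s) (all of step 2 and all of step 4 and linear speed of each of tag, hook below 0.05 m/s); the robot touches nothing.
It fails at once if a bystander is pushed away from its place (over 60 mm) (distance of any of thermometer, sauce_tub, sanitiser, sauce_jar, tape from where it was at the start of the episode above 0.06 m).
It fails at once if an upright bystander is knocked over (angle between any of sauce_tub, sanitiser, sauce_jar, tape's own z axis and vertical above 0.6 rad).
Of meal1, meal2, meal3 only 2 to 3 are there at a start; the rules pass over those that are not, and their reading is None.
At some moment in a run one of meal1, meal2, meal3 may be knocked a few centimetres aside while the robot is not near it.
It also fails if it takes over 200 s, if anything falls off the work surface, if the arm or the gripper's body presses on something with over 40 N, if the wrist force passes 120 N, or if a joint passes its speed limit or range.

## Robot

A 6-joint arm with a two-finger parallel gripper is mounted at the origin on the work surface. World frame = base frame: x ahead of the robot, y to its left, z up, the work surface at z = 0. Lengths are in m, angles in rad, forces in N, time in s.
With the tool pointing down it reaches from about 0.35 to 0.775 m from the base axis. Payload 5.5 kg.
Tool frame: the origin (TCP) lies at the very end of the fingers, on their centre line; the grasp point (between the pads) lies 19 mm behind it (grip_point_offset is the distance from the TCP to the grasp point, in m); z points along the fingers, y is the direction in which the jaws open and shut (so a half turn about z gives the same grasp; the last joint's range is limited). The gripper opens to 85 mm and grips with 20 to 120 N. Pads are 22 mm wide; open, the fingers measure 114 mm over their backs; the gripper's body (76 mm by 85 mm) begins 54 mm behind the grasp point. The pads swing forward as they close: fully open they stand 13 mm farther back than shut.
Start: joints at [-1.249, 0.313, 0.046, 1.304, 0, 1.431], TCP at [0.256, -0.515, 0.231] pointing down, gripper open.
Joint ranges: [-2.76, 2.76], [-0.86, 1.69], [-1.03, 1.26], [-2.2, 2.34], [-1.47, 1.5], [-3.14, 3.14]. Speed limits (rad/s): [2.57, 2.57, 3.14, 3.14, 3.14, 3.14].

## Interface

Orientations are given as a unit quaternion [w, x, y, z].
In Python, from workcell import * gives the robot as it stands.
- The arm moves only by the shell command python3 -m crank 'ROWS' [OPENING] [FORCE]. ROWS is a JSON object of lists of equal length, an entry for each row: "travel": the shift along the tool's x, y, z in units of 40 mm (1.0 is 40 mm), a list of three; "turn": the turn about the tool's z in rad. In form: {"travel": [[x, y, z], ...], "turn": [turn, ...]}. A call has 1 to 5 rows; each row is the pose to reach, as a shift and turn from the pose commanded when the call began, along the tool's axes at that moment; what a row does not reach only later rows make up. A row lasts 1/12 s, in which the tool goes at most 41.7 mm and 7.16 degrees, less where a joint would pass 70% of its speed; a pose out of reach is approached as far as the arm can. A call with a gripper value outside its range is refused whole. OPENING is the finger opening in mm, from 0 to 85.4, set as the call begins (- or left out, the last holds). The fingers move at their own pace and stop on an object; FORCE is the grip in N (left out, the last holds). Time passes only in rows, so rows that repeat a pose let the fingers close. It gives the time, the measured TCP pose, the force and the opening at its end, in the units of the state.
- get_state(): the state, without advancing time (a new reading comes with each control period).
- read_camera(name): name is "side" or "top"; returns a dict with "image" (384x512x3 uint8, red, green, blue), "K" (3x3 intrinsics, pixels), "R" (3x3) and "t" (3): a world point X has camera coordinates R X + t. Camera axes: x right, y down, z forward; pixel columns grow to the right and rows downward; lengths in m; the calibration is good to about 2 mm. A picture is of the moment at which its call begins. There is no depth.
- hand_in(): hands the job in, once; it reports no verdict.
The state is a dict: "clock": time; "joint_pos": joint angles; "qvel": joint speeds; "tau": joint torques, N m; "tcp_pos": TCP position; "orientation": TCP orientation; "wrist_force": force on the tool from outside, world axes, zero at the start; "ft_torque": the same for the moment, N m; "finger_gap": finger opening in m.
Only numpy, scipy, OpenCV 4.12 (cv2) and the standard library are available. Lean on these libraries where they do the work, as an engineer would, in place of code of your own. Each camera call takes 0.05 s, during which the arm holds its last target. There are 200 camera calls.

## Working session

There is one attempt and no reset: what is moved stays moved. The work goes in short steps, Python scripts to look and compute and a shell command to move; the robot and the scene stay as the last step left them, time stands still between calls to the robot, and variables do not carry over. Pictures are saved under pics/ and viewed, about 12 in all and at most 16, crops included, and the job is handed in when it is done.

```bash
mkdir -p pics; ls; cat > h.py <<'E'
from workcell import *
import numpy as np, cv2, sys
from scipy.spatial.transform import Rotation as Ro
def cam(n): return read_camera(n)
def save(c,f,crop=None,s=1):
    im=c["image"][:,:,::-1]
    if crop: x0,y0,x1,y1=crop; im=im[y0:y1,x0:x1]
    cv2.imwrite("pics/"+f,cv2.resize(im,None,fx=s,fy=s,interpolation=cv2.INTER_CUBIC))
def ray(c,u,v):
    K,R,t=[np.array(c[k]) for k in "KRt"]
    return -R.T@t, R.T@np.linalg.inv(K)@np.array([u,v,1.])
def onz(c,u,v,z):
    o,d=ray(c,u,v); return o+d*(z-o[2])/d[2]
def proj(c,X):
    K,R,t=[np.array(c[k]) for k in "KRt"]
    p=K@(R@np.array(X)+t); return p[:2]/p[2]
def tri(c1,p1,c2,p2):
    o1,d1=ray(c1,*p1);o2,d2=ray(c2,*p2)
    s=np.linalg.lstsq(np.c_[d1,-d2],o2-o1,rcond=None)[0]
    a=o1+d1*s[0];b=o2+d2*s[1]; return (a+b)/2,np.linalg.norm(a-b)
def go(X):
    "travel units in tool axes from present to world X"
    s=get_state(); q=s["orientation"]; R=Ro.from_quat([q[1],q[2],q[3],q[0]])
    return R.inv().apply(np.array(X)-s["tcp_pos"])/0.04
def rep():
    s=get_state();q=s["orientation"];R=Ro.from_quat([q[1],q[2],q[3],q[0]]).as_matrix()
    print(s["clock"],np.round(s["tcp_pos"],4),"x",R[:,0].round(3),"y",R[:,1].round(3),"z",R[:,2].round(3),"F",np.round(s["wrist_force"],1),"gap",s["finger_gap"],"j",np.round(s["joint_pos"],2))
E
python3 - <<'E'
from h import *
rep()
for n in("top","side"):
    c=cam(n);save(c,n+"0.png",s=1.5);o,_=ray(c,0,0);print(n,o.round(3),np.round(c["R"],3).tolist(),c["K"][0][0])
E
```

```text
pics
0.0 [ 0.256  -0.5143  0.2304] x [0.895 0.446 0.   ] y [ 0.446 -0.895 -0.002] z [-0.001  0.002 -1.   ] F [ 0.4 -0.3  0.6] gap 0.08546953910188063 j [-1.25  0.31  0.04  1.3   0.    1.43]
top [ 0.391 -0.096  1.261] [[0.029, -1.0, -0.003], [-0.993, -0.029, -0.117], [0.117, 0.006, -0.993]] 380.84554876270914
side [0.205 0.779 1.09 ] [[-0.924, -0.382, 0.015], [-0.278, 0.645, -0.712], [0.262, -0.662, -0.702]] 387.1027170708511
```

View pics/top0.png

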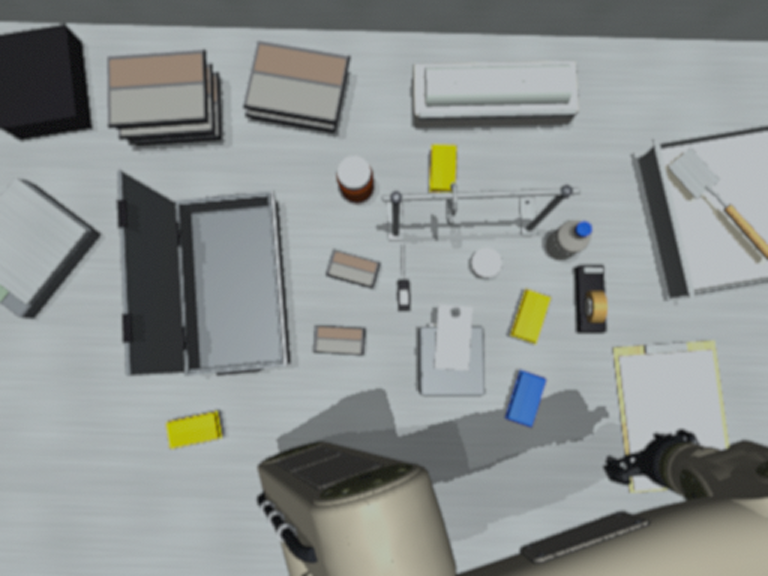

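View pics/side0.png

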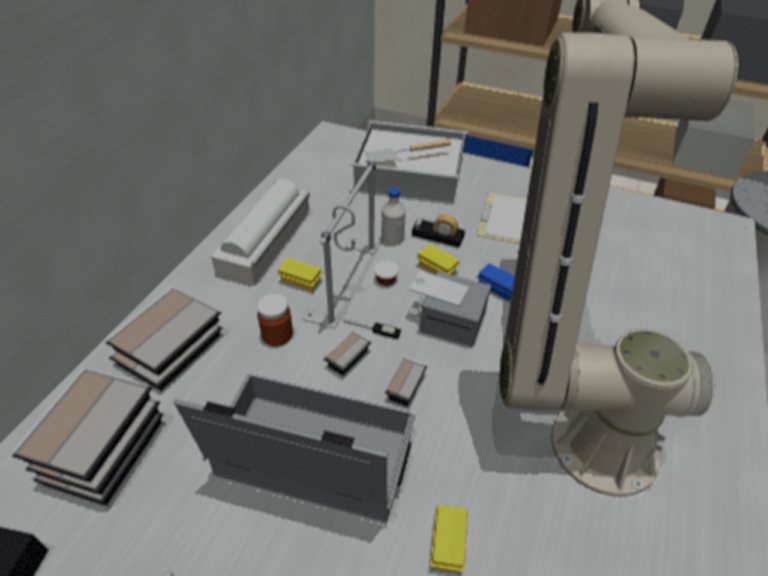

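Meal-box candidates (top view, 1.5x px): tan/grey boxes at (353,268) and (339,340). The yellow boxes at (443,168), (531,316) and (194,429) and the blue one at (526,398) are look-alikes. The large tan/grey stacks at (160,90) and (298,85) are the wrong size. I choose the two tan/grey boxes and will check them close up, along with the tag and rail.

```bash
python3 - <<'E'
from h import *
c=cam("top");save(c,"crop1.png",(190,110,400,270),3.6)
im=c["image"].astype(int)
# tan half of lids
m=((im[:,:,0]-im[:,:,2])>20)&((im[:,:,0]-im[:,:,2])<80)&(im[:,:,0]>90)
m[:160]=0;m[250:]=0;m[:,:205]=0;m[:,260:]=0
n,l,s,ce=cv2.connectedComponentsWithStats(m.astype(np.uint8))
for i in range(1,n):
    if s[i,4]>30:
        r=cv2.minAreaRect(np.argwhere(l==i)[:,::-1].astype(np.float32)); print("tan",s[i],r)
for (x,y) in((235,179),(226,226)): print(im[y-14:y+15,x].tolist())
g=c["image"][:,:,1]
print("hole");print(g[202:218,294:314])
for n_ in("side",):
    d=cam(n_);save(d,"crop2.png",(190,90,360,290),3)
E
```

```text
tan [223 169  28  12 171] ((236.249267578125, 174.40255737304688), (27.888492584228516, 6.102280616760254), 15.52410888671875)
tan [212 218  29   8 186] ((225.98309326171875, 221.8046112060547), (28.23423957824707, 6.489992618560791), 3.1798300743103027)
[[172, 181, 183], [173, 182, 183], [174, 182, 183], [166, 173, 174], [150, 155, 157], [136, 134, 132], [141, 129, 119], [150, 133, 117], [153, 135, 119], [153, 134, 119], [153, 134, 119], [150, 132, 117], [142, 130, 120], [136, 133, 128], [146, 148, 146], [157, 159, 155], [161, 163, 158], [161, 162, 158], [161, 163, 158], [162, 163, 158], [160, 162, 158], [142, 143, 139], [104, 105, 103], [89, 92, 92], [126, 132, 134], [162, 169, 171], [171, 179, 180], [171, 179, 179], [171, 179, 180]]
[[167, 174, 176], [168, 174, 175], [169, 175, 176], [168, 175, 177], [154, 161, 162], [127, 132, 133], [122, 115, 111], [143, 127, 114], [153, 135, 118], [154, 136, 119], [154, 136, 120], [154, 136, 120], [151, 133, 119], [142, 130, 121], [139, 137, 134], [154, 156, 152], [161, 163, 159], [162, 165, 160], [162, 164, 159], [162, 164, 160], [164, 166, 16
[... 805 characters left out ...]
 191 190
  189 189]
 [191 190 189 191 191 187 172 145 126 121 125 137 162 183 190 190 190 190
  190 189]
 [191 192 190 191 190 191 183 168 156 152 156 165 179 189 190 190 191 190
  190 188]
 [191 190 191 190 190 190 188 186 182 180 182 185 189 190 191 190 189 191
  190 189]
 [190 190 191 191 191 190 190 191 190 190 190 190 191 190 191 190 191 190
  190 188]
 [191 190 190 189 190 190 190 191 191 190 190 190 191 190 190 190 189 191
  190 186]
 [190 190 190 191 190 190 191 190 190 190 191 190 189 190 189 191 191 190
  191 186]
 [190 190 191 189 190 190 189 190 189 190 189 189 190 190 190 190 191 190
  191 184]
 [190 190 190 190 190 189 190 190 191 190 189 190 190 189 190 189 191 190
  190 182]]
```

View pics/crop1.png

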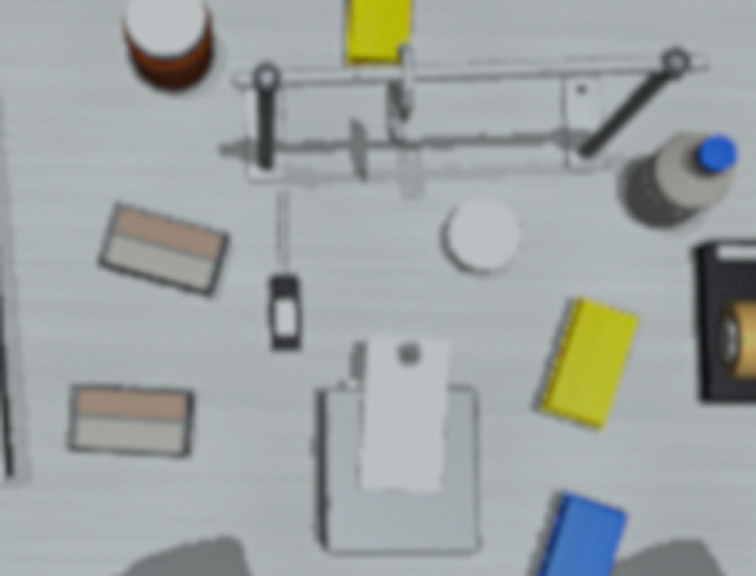

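View pics/crop2.png

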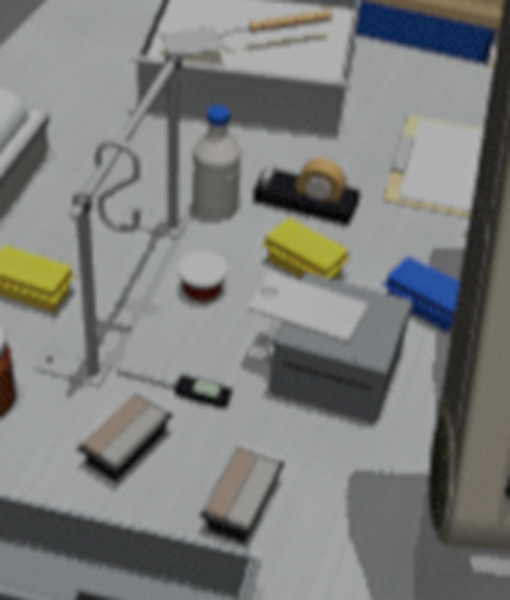

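The close crop confirms two tan/grey meal boxes, at full-res px (235,179) and (226,227). The tag hole is at (303,208), and the rail runs from (256,132) to (386,127) with the hook near (302,130).

```bash
python3 - <<'E'
from h import *
c=cam("top");d=cam("side")
f=lambda p:(p[0]/3.6+190,p[1]/3.6+110)
for B in([(118,204),(229,235),(212,295),(99,264)],[(72,385),(192,390),(189,456),(69,450)]):
    P=np.array([onz(c,*f(p),.05) for p in B]);m=P.mean(0)
    lo=(P[0]+P[3]-P[1]-P[2])/2; sh=(P[0]+P[1]-P[2]-P[3])/2
    print("box",m.round(4),"long",np.linalg.norm(lo),np.degrees(np.arctan2(lo[1],lo[0])),"short",np.linalg.norm(sh),np.degrees(np.arctan2(sh[1],sh[0])))
print("hole",onz(c,303.2,208.2,.102), "tag end top edge",[onz(c,*f(p),.104).round(4).tolist() for p in((367,337),(450,342),(362,488),(440,493))])
print("printer",[onz(c,*f(p),.1).round(4).tolist() for p in((327,390),(475,388),(480,550),(327,548))])
print("railends",[onz(c,*f(p),.28).round(4).tolist() for p in((267,77),(675,62),(406,70))])
for p in((180,205),(185,373),(273,195),(290,362)): print("rim",onz(c,p[0]/1.5,p[1]/1.5,.085).round(4))
save(c,"crate.png",(75,105,205,265),3.7)
E
```

```text
box [ 0.59   -0.0035  0.05  ] long 0.10428118367501776 76.0350709420751 short 0.05654912370465535 -14.406408903721237
box [0.4368 0.0207 0.05  ] long 0.10596367362960815 89.05894593876076 short 0.057643380651781075 -0.3268666901804245
hole [ 0.49804995 -0.21687713  0.102     ] tag end top edge [[0.5109, -0.1821, 0.104], [0.5087, -0.2525, 0.104], [0.3838, -0.1805, 0.104], [0.3816, -0.2457, 0.104]]
printer [[0.4652, -0.1495, 0.1], [0.4706, -0.2747, 0.1], [0.3353, -0.2803, 0.1], [0.3332, -0.1525, 0.1]]
railends [[0.6827, -0.0917, 0.28], [0.7026, -0.3914, 0.28], [0.6909, -0.1938, 0.28]]
rim [0.7104 0.3658 0.085 ]
rim [0.3592 0.3298 0.085 ]
rim [0.7377 0.1702 0.085 ]
rim [0.3878 0.1165 0.085 ]
```

View pics/crate.png

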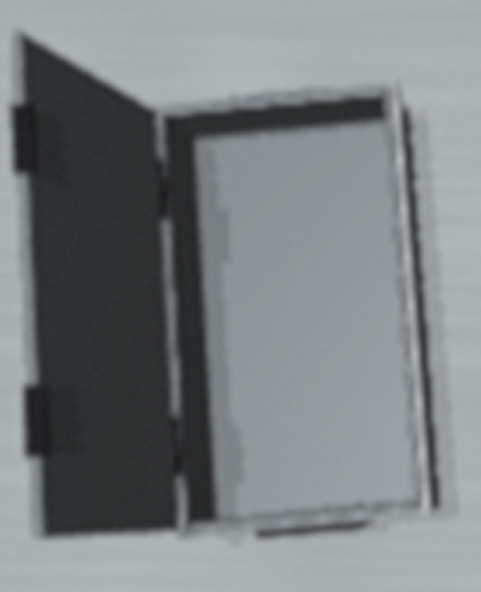

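```bash
python3 - <<'E'
from h import *
c=cam("top");d=cam("side")
f=lambda p:(p[0]/3.7+75,p[1]/3.7+105)
P=np.array([onz(c,*f(p),.085) for p in((158,112),(182,528),(393,88),(432,508))]);print(P.round(4))
m=P.mean(0);y=(P[1]+P[3]-P[0]-P[2])/2;x=(P[0]+P[1]-P[2]-P[3])/2
print(m,np.linalg.norm(x),np.linalg.norm(y),np.degrees(np.arctan2(x[1],x[0])),np.degrees(np.arctan2(y[1],y[0])))
# lid edge from top (22,40)-(42,530) and lid side
s=get_state()
for X in((0.59,-.0035,.2),): print(go(X))
E
```

```text
[[0.7147 0.3734 0.085 ]
 [0.3622 0.3274 0.085 ]
 [0.7416 0.1729 0.085 ]
 [0.3847 0.1212 0.085 ]]
[0.5508246 0.2487464 0.085    ] 0.20481394014199747 0.35806063873264005 96.92673163947839 -172.1600655693215
[13.16631669 -7.72342127  0.78133856]
```

```bash
python3 -m crank '{"travel":[[1,-0.6,0],[2,-1.2,0],[3,-1.8,0],[4,-2.4,0],[4.2,-2.5,0]],"turn":[0,0,0,0,0]}' 85 40
python3 -m crank '{"travel":[[0.8,-0.5,0],[1.6,-1,0],[2.4,-1.5,0],[3.2,-2,0],[4,-2.4,0]],"turn":[0,0,0,0,0]}'
python3 -m crank '{"travel":[[0.8,-0.5,0],[1.6,-1,0],[2.4,-1.5,0],[3.2,-2,0],[4.2,-2.5,0]],"turn":[0,0,0,0,0]}'
python3 -m crank '{"travel":[[0,0,0],[0,0,0],[0,0,0],[0,0,0],[0,0,0]],"turn":[-0.12,-0.24,-0.36,-0.48,-0.6]}'
python3 -m crank '{"travel":[[0,0,0],[0,0,0],[0,0,0],[0,0,0],[0,0,0]],"turn":[-0.12,-0.24,-0.26,-0.26,-0.26]}'
python3 - <<'E'
from h import *
rep();print(go((.59,-.0035,.2)))
c=cam("top");save(c,"t1.png",s=1.5)
E
```

```text
clock: 0.82
tcp_pos: [0.3629, -0.3475, 0.2315]
orientation: [-0.0, 0.973, 0.229, 0.0]
wrist_force: [0.4, 0.6, -0.1]
finger_gap: 0.0851
clock: 1.23
tcp_pos: [0.4629, -0.1911, 0.2316]
orientation: [0.0, 0.973, 0.229, 0.0]
wrist_force: [0.2, -0.6, 0.8]
finger_gap: 0.0848
clock: 1.65
tcp_pos: [0.5667, -0.0295, 0.2316]
orientation: [0.0, 0.973, 0.229, -0.0]
wrist_force: [0.7, -0.3, 0.6]
finger_gap: 0.085
clock: 2.07
tcp_pos: [0.5666, -0.0309, 0.2312]
orientation: [0.0, 0.861, 0.509, -0.0]
wrist_force: [-0.4, -0.2, -0.1]
finger_gap: 0.0847
clock: 2.48
tcp_pos: [0.5665, -0.0313, 0.2313]
orientation: [0.0, 0.79, 0.613, -0.0]
wrist_force: [-0.4, -0.2, -0.2]
finger_gap: 0.085
2.4833 [ 0.5665 -0.0313  0.2313] x [ 0.249  0.968 -0.   ] y [ 0.968 -0.249  0.   ] z [ 0. -0. -1.] F [-0.4 -0.2 -0.2] gap 0.08501333198738388 j [-0.2   0.3   0.03  1.3  -0.    1.63]
[0.81850677 0.39536887 0.78284603]
```

View pics/t1.png

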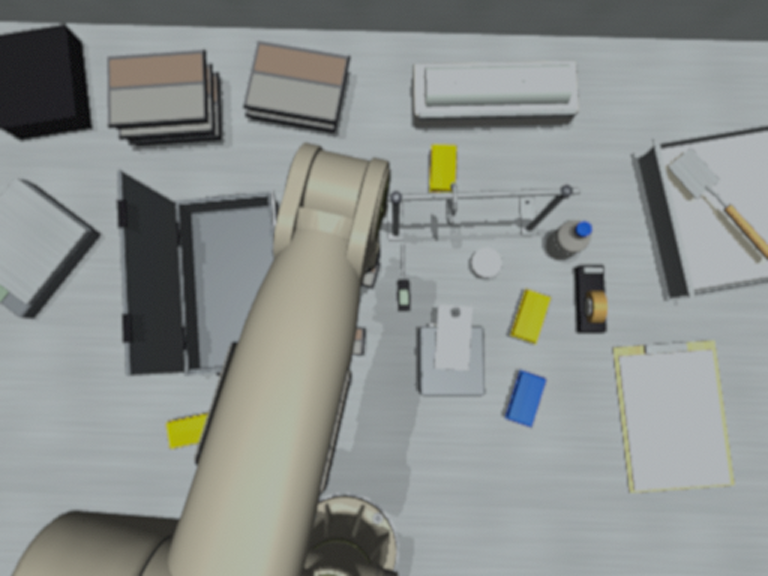

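View: no third box; the area that was hidden is empty, so two boxes. Grasping box A.

```bash
python3 -m crank '{"travel":[[0.82,0.4,0.5],[0.82,0.4,1.5],[0.82,0.4,2.5],[0.82,0.4,3.5],[0.82,0.4,4.4]],"turn":[0,0,0,0,0]}' 85 40
python3 -m crank '{"travel":[[0,0,0.5],[0,0,0.9],[0,0,1.03],[0,0,1.03],[0,0,1.03]],"turn":[0,0,0,0,0]}'
python3 -m crank '{"travel":[[0,0,0],[0,0,0],[0,0,0],[0,0,0],[0,0,0]],"turn":[0,0,0,0,0]}' 40 40
python3 -m crank '{"travel":[[0,0,0],[0,0,0],[0,0,0],[0,0,-0.5],[0,0,-1]],"turn":[0,0,0,0,0]}'
python3 -m crank '{"travel":[[0,0,-1],[0,0,-2],[0,0,-3],[0,0,-3],[0,0,-3]],"turn":[0,0,0,0,0]}'
python3 - <<'E'
from h import *
rep();print(go((.628,.239,.175)))
E
```

```text
clock: 2.95
tcp_pos: [0.5896, -0.0031, 0.0532]
orientation: [-0.0, 0.79, 0.613, -0.0]
wrist_force: [0.4, -0.0, -0.0]
finger_gap: 0.0849
clock: 3.37
tcp_pos: [0.5906, -0.0035, 0.0147]
orientation: [0.0, 0.79, 0.614, 0.0]
wrist_force: [0.7, 0.0, 0.3]
finger_gap: 0.0852
clock: 3.78
tcp_pos: [0.5921, -0.0037, 0.0162]
orientation: [0.002, 0.789, 0.614, 0.002]
wrist_force: [1.0, -0.9, 5.7]
finger_gap: 0.0592
clock: 4.2
tcp_pos: [0.5884, -0.0032, 0.0535]
orientation: [-0.001, 0.789, 0.614, -0.001]
wrist_force: [0.6, 1.0, -2.1]
finger_gap: 0.0594
clock: 4.62
tcp_pos: [0.592, -0.0036, 0.1774]
orientation: [0.002, 0.789, 0.614, 0.002]
wrist_force: [-0.4, -0.8, -3.1]
finger_gap: 0.0594
4.6167 [ 0.592  -0.0036  0.1774] x [0.246 0.969 0.001] y [ 0.969 -0.246  0.006] z [ 0.006 -0.001 -1.   ] F [-0.4 -0.8 -3.1] gap 0.05940579885947553 j [-0.14  0.36 -0.02  1.18 -0.    1.68]
[ 6.10079873 -0.62204941  0.05966821]
```

```bash
python3 -m crank '{"travel":[[0.8,-0.08,0],[1.6,-0.16,0],[2.4,-0.25,0],[3.2,-0.33,0],[4,-0.41,0]],"turn":[0,0,0,0,0]}'
python3 -m crank '{"travel":[[0.8,-0.08,0],[1.6,-0.16,0],[2.1,-0.21,0],[2.1,-0.21,0],[2.1,-0.21,0]],"turn":[0,0,0,0,0]}'
python3 -m crank '{"travel":[[0,0,0],[0,0,0],[0,0,0],[0,0,0],[0,0,0]],"turn":[-0.1,-0.2,-0.3,-0.37,-0.37]}'
python3 - <<'E'
from h import *
rep();print(go((.628,.239,.022)))
d=cam("side");save(d,"s1.png",(90,200,300,350),3)
E
```

```text
clock: 5.03
tcp_pos: [0.6122, 0.1568, 0.1717]
orientation: [-0.001, 0.79, 0.614, -0.002]
wrist_force: [1.4, 0.1, -1.5]
finger_gap: 0.0593
clock: 5.45
tcp_pos: [0.6247, 0.2401, 0.1714]
orientation: [-0.001, 0.789, 0.615, -0.002]
wrist_force: [-0.9, -0.4, -2.8]
finger_gap: 0.0595
clock: 5.87
tcp_pos: [0.6255, 0.2374, 0.1728]
orientation: [-0.001, 0.663, 0.749, -0.001]
wrist_force: [-0.8, 0.6, -1.6]
finger_gap: 0.0596
5.8667 [0.6255 0.2374 0.1728] x [-0.121  0.993 -0.001] y [ 0.993  0.121 -0.002] z [-0.002 -0.001 -1.   ] F [-0.8  0.6 -1.6] gap 0.059566916957919165 j [ 0.24  0.52  0.22  1.27 -0.    1.69]
[0.03429819 0.07630014 3.77060627]
```

View pics/s1.png

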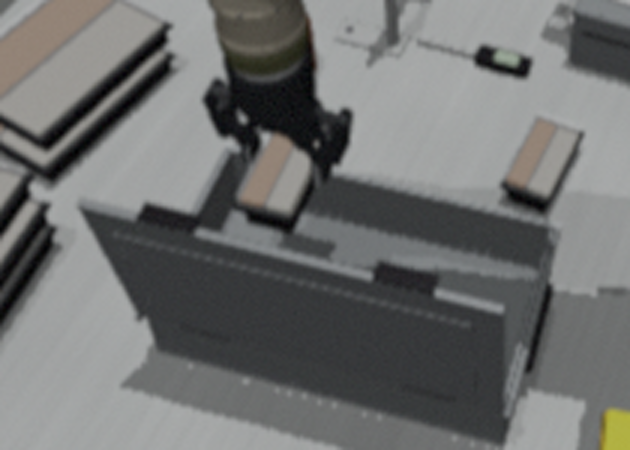

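```bash
python3 -m crank '{"travel":[[0.03,0.08,0.8],[0.03,0.08,1.6],[0.03,0.08,2.4],[0.03,0.08,3.1],[0.03,0.08,3.5]],"turn":[0,0,0,0,0]}'
python3 -m crank '{"travel":[[0,0,0.1],[0,0,0.2],[0,0,0.28],[0,0,0.31],[0,0,0.31]],"turn":[0,0,0,0,0]}'
python3 -m crank '{"travel":[[0,0,0],[0,0,0],[0,0,0],[0,0,0],[0,0,0]],"turn":[0,0,0,0,0]}' 80
python3 -m crank '{"travel":[[0,0,-0.5],[0,0,-1.2],[0,0,-2.2],[0,0,-3.2],[0,0,-4.2]],"turn":[0,0,0,0,0]}'
python3 - <<'E'
from h import *
rep();print(go((.4368,.0207,.19)))
E
```

```text
clock: 6.33
tcp_pos: [0.6265, 0.2391, 0.0296]
orientation: [-0.002, 0.664, 0.747, -0.003]
wrist_force: [-0.8, -0.4, -1.8]
finger_gap: 0.0595
clock: 6.75
tcp_pos: [0.6302, 0.2408, 0.0229]
orientation: [0.001, 0.663, 0.748, 0.001]
wrist_force: [-0.0, -0.1, -1.3]
finger_gap: 0.0595
clock: 7.17
tcp_pos: [0.6295, 0.2409, 0.0221]
orientation: [0.0, 0.663, 0.749, 0.0]
wrist_force: [0.5, -0.1, -0.1]
finger_gap: 0.0796
clock: 7.58
tcp_pos: [0.6287, 0.2406, 0.1912]
orientation: [-0.0, 0.663, 0.749, -0.0]
wrist_force: [0.7, 0.3, -0.3]
finger_gap: 0.0798
7.5833 [0.6287 0.2406 0.1912] x [-0.121  0.993 -0.   ] y [ 0.993  0.121 -0.001] z [-0.001 -0.    -1.   ] F [ 0.7  0.3 -0.3] gap 0.07982879180114652 j [ 0.25  0.52  0.26  1.31 -0.    1.7 ]
[-4.87889555 -5.42654947  0.03502618]
```

```bash
python3 -m crank '{"travel":[[-0.66,-0.73,0],[-1.3,-1.45,0],[-2,-2.2,0],[-2.6,-2.9,0],[-3.2,-3.6,0]],"turn":[0,0,0,0,0]}' 85
python3 -m crank '{"travel":[[-0.66,-0.73,0],[-1.3,-1.45,0],[-1.68,-1.83,0],[-1.68,-1.83,0],[-1.68,-1.83,0]],"turn":[0,0,0,0.06,0.13]}'
python3 - <<'E'
from h import *
rep()
d=cam("side");save(d,"s2.png",(130,180,320,340),3)
im=d["image"].astype(int);
for p in((0.4368,.0207,.05),(.629,.241,.055)): print(proj(d,p))
m=((im[:,:,0]-im[:,:,2])>20)&((im[:,:,0]-im[:,:,2])<80)&(im[:,:,0]>90)&(np.arange(512)[None]>150)&(np.arange(512)[None]<310)&(np.arange(384)[:,None]>210)
n,l,s,ce=cv2.connectedComponentsWithStats(m.astype(np.uint8))
for i in range(1,n):
    if s[i,4]>25: print(s[i],ce[i])
E
```

```text
clock: 8.0
tcp_pos: [0.5004, 0.0952, 0.1899]
orientation: [0.0, 0.663, 0.749, 0.0]
wrist_force: [0.6, -1.7, -0.7]
finger_gap: 0.0851
clock: 8.42
tcp_pos: [0.4363, 0.0197, 0.1902]
orientation: [0.0, 0.712, 0.702, 0.0]
wrist_force: [0.3, 0.6, -0.4]
finger_gap: 0.0848
8.4167 [0.4363 0.0197 0.1902] x [ 0.014  1.    -0.   ] y [ 1.    -0.014  0.001] z [ 0.001 -0.    -1.   ] F [ 0.3  0.6 -0.4] gap 0.08484731318069913 j [-0.14  0.06 -0.36  1.14 -0.    1.45]
[272.57767844 248.16497423]
[189.21276245 280.35952014]
[259 241  16  21 128] [266.3828125 251.171875 ]
[183 272  10  11  65] [187.12307692 276.86153846]
[290 336  20   8  33] [297.45454545 338.06060606]
[287 372  23  10  36] [300.30555556 378.52777778]
```

View pics/s2.png

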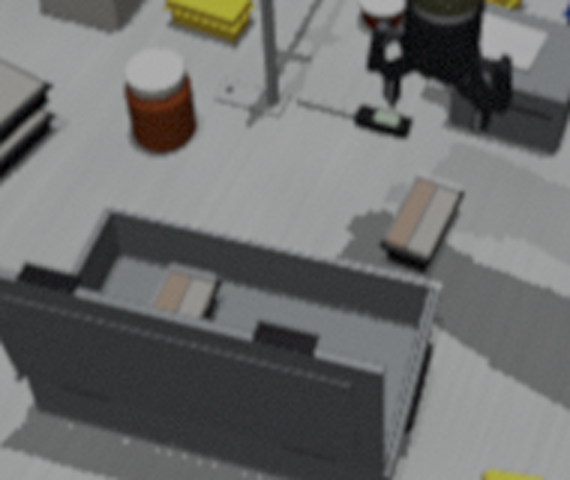

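```bash
python3 - <<'E'
from h import *
d=cam("side")
print(onz(d,272,252.4,.05),onz(d,272,252.4,.035))
print("A",onz(d,232,235,.05))
im=d["image"].astype(int)
print("bench tan B",onz(d,266.4,251.2,.05))
t=cam("top")
print("top tan B",onz(t,226,221.8,.05))
E
```

```text
[0.43244053 0.03775137 0.05      ] [0.43571581 0.02706292 0.035     ]
A [0.5849195  0.02289184 0.05      ]
bench tan B [0.45126009 0.04046512 0.05      ]
top tan B [0.45233853 0.02215259 0.05      ]
```

```bash
python3 -m crank '{"travel":[[0.06,0.02,0.8],[0.06,0.02,1.8],[0.06,0.02,2.7],[0.06,0.02,3.4],[0.06,0.02,3.8]],"turn":[0,0,0,0,0]}' 85 40
python3 -m crank '{"travel":[[0,0,0.3],[0,0,0.5],[0,0,0.58],[0,0,0.58],[0,0,0.58]],"turn":[0,0,0,0,0]}'
python3 -m crank '{"travel":[[0,0,0],[0,0,0],[0,0,0],[0,0,0],[0,0,0]],"turn":[0,0,0,0,0]}' 40 40
python3 -m crank '{"travel":[[0,0,0],[0,0,0],[0,0,0],[0,0,-0.5],[0,0,-1]],"turn":[0,0,0,0,0]}'
python3 -m crank '{"travel":[[0,0,-1],[0,0,-2],[0,0,-3],[0,0,-3],[0,0,-3]],"turn":[0,0,0,0,-0.07]}'
python3 -m crank '{"travel":[[0,0,0],[0,0,0],[0,0,0],[0,0,0],[0,0,0]],"turn":[-0.05,-0.07,-0.07,-0.07,-0.07]}'
python3 - <<'E'
from h import *
rep();print(go((.479,.219,.175)))
E
```

```text
clock: 8.98
tcp_pos: [0.4358, 0.0238, 0.0346]
orientation: [-0.002, 0.709, 0.705, -0.001]
wrist_force: [-0.7, 0.1, -0.9]
finger_gap: 0.0851
clock: 9.4
tcp_pos: [0.4386, 0.0232, 0.015]
orientation: [0.0, 0.71, 0.704, 0.0]
wrist_force: [0.0, 0.0, 1.0]
finger_gap: 0.0852
clock: 9.82
tcp_pos: [0.4392, 0.023, 0.0157]
orientation: [0.001, 0.71, 0.704, 0.001]
wrist_force: [-0.8, 0.1, 5.9]
finger_gap: 0.0597
clock: 10.23
tcp_pos: [0.4365, 0.0233, 0.0542]
orientation: [-0.001, 0.71, 0.704, -0.001]
wrist_force: [0.8, -0.4, -1.9]
finger_gap: 0.0593
clock: 10.65
tcp_pos: [0.4401, 0.0229, 0.1773]
orientation: [0.003, 0.685, 0.729, 0.002]
wrist_force: [-0.4, -0.6, -3.9]
finger_gap: 0.0594
clock: 11.07
tcp_pos: [0.4377, 0.0232, 0.1741]
orientation: [-0.0, 0.66, 0.752, -0.0]
wrist_force: [0.6, 0.2, -1.9]
finger_gap: 0.0597
11.0667 [0.4377 0.0232 0.1741] x [-0.13   0.992  0.   ] y [ 0.992  0.13  -0.001] z [-0.001  0.    -1.   ] F [ 0.6  0.2 -1.9] gap 0.05971391076710898 j [-0.13  0.08 -0.39  1.1  -0.    1.31]
[ 4.72019584  1.65852221 -0.02377386]
```

```bash
python3 -m crank '{"travel":[[0.9,0.32,0],[1.8,0.64,0],[2.7,0.96,0],[3.6,1.28,0],[4.4,1.55,0]],"turn":[0,0,0,0,0]}'
python3 -m crank '{"travel":[[0.32,0.1,0.4],[0.32,0.1,1.2],[0.32,0.1,2],[0.32,0.1,2.8],[0.32,0.1,3.5]],"turn":[0,0,0,0,0]}'
python3 -m crank '{"travel":[[0,0,0.1],[0,0,0.2],[0,0,0.28],[0,0,0.31],[0,0,0.31]],"turn":[0,0,0,0,0]}'
python3 -m crank '{"travel":[[0,0,0],[0,0,0],[0,0,0],[0,0,0],[0,0,0]],"turn":[0,0,0,0,0]}' 80
python3 -m crank '{"travel":[[0,0,-0.5],[0,0,-1.2],[0,0,-2.2],[0,0,-3.2],[0,0,-4.2]],"turn":[0,0,0,0,0]}'
python3 -m crank '{"travel":[[-1,0,-1],[-2,0,-1.2],[-3,0,-1.2],[-4,0,-1.2],[-5,0,-1.2]],"turn":[0,0,0,0,0]}' 0
python3 - <<'E'
from h import *
rep()
d=cam("top");save(d,"t2.png",(75,100,255,260),3.7)
E
```

```text
clock: 11.48
tcp_pos: [0.4767, 0.2078, 0.1742]
orientation: [-0.0, 0.66, 0.752, 0.0]
wrist_force: [0.8, -0.8, -2.1]
finger_gap: 0.0596
clock: 11.9
tcp_pos: [0.478, 0.2191, 0.0323]
orientation: [-0.0, 0.659, 0.752, -0.001]
wrist_force: [0.3, 0.3, -1.8]
finger_gap: 0.0592
clock: 12.32
tcp_pos: [0.4801, 0.2193, 0.0235]
orientation: [0.001, 0.659, 0.752, 0.001]
wrist_force: [-0.5, -0.2, -1.9]
finger_gap: 0.0595
clock: 12.73
tcp_pos: [0.4791, 0.219, 0.0225]
orientation: [0.0, 0.659, 0.752, 0.0]
wrist_force: [0.2, 0.1, -0.2]
finger_gap: 0.0803
clock: 13.15
tcp_pos: [0.4782, 0.2188, 0.1917]
orientation: [-0.0, 0.659, 0.752, -0.0]
wrist_force: [1.4, -0.0, -0.0]
finger_gap: 0.0797
clock: 13.57
tcp_pos: [0.5044, 0.0256, 0.2392]
orientation: [0.001, 0.659, 0.752, 0.001]
wrist_force: [1.3, -0.4, -1.2]
finger_gap: 0.0192
13.5667 [0.5044 0.0256 0.2392] x [-0.132  0.991 -0.001] y [0.991 0.132 0.002] z [ 0.002 -0.    -1.   ] F [ 1.3 -0.4 -1.2] gap 0.019184981381960394 j [-0.11  0.17 -0.12  1.28 -0.    1.33]
```

View pics/t2.png

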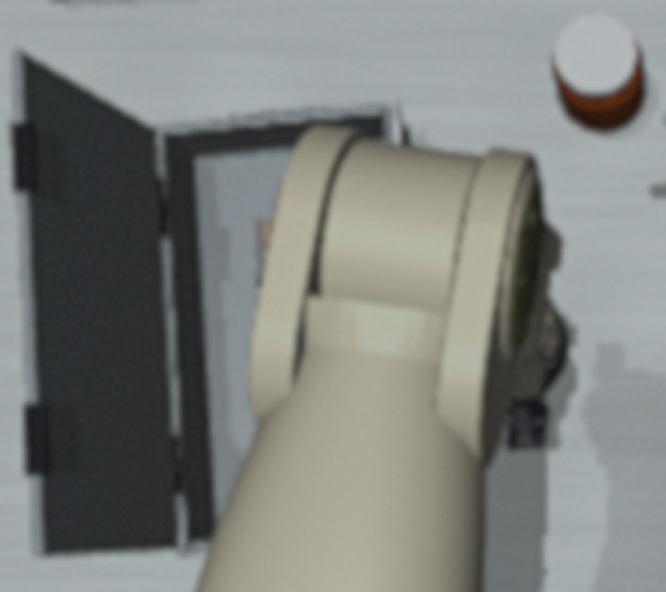

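```bash
python3 - <<'E'
from h import *
d=cam("side");t=cam("top")
xh=np.array([-.129,.9916,0]);yh=np.array([-.9916,-.129,0]);H=np.array([.5385,.350,.085])
for th in(1.6,1.7,1.8,1.9,2.0):
    E=H+.208*np.array([0,0,np.sin(th)])-.208*np.cos(th)*xh
    print(th,[proj(d,E+s*.18*yh).round(1).tolist() for s in(-1,1)],[proj(t,E+s*.18*yh).round(1).tolist() for s in(-1,1)])
print("obs side (117,267),(258,303) top (81,113),(86,249)")
save(d,"s3.png",(80,200,320,350),3)
E
python3 -m crank '{"travel":[[0,0.4,-0.7],[0,0.8,-1.4],[0,1.2,-2.1],[0,1.6,-2.4],[0,1.9,-2.4]],"turn":[0,0,0,0,0]}'
python3 -c "from h import *; rep()"
```

```text
1.6 [[120.7, 259.8], [261.6, 294.6]] [[85.7, 112.6], [92.2, 250.0]]
1.7 [[116.6, 267.0], [259.3, 302.8]] [[78.1, 113.6], [84.3, 250.8]]
1.8 [[112.7, 274.7], [257.0, 311.6]] [[71.0, 114.8], [76.9, 251.6]]
1.9 [[109.0, 283.0], [254.6, 320.8]] [[64.6, 116.3], [70.2, 252.3]]
2.0 [[105.5, 291.6], [252.3, 330.4]] [[58.9, 117.9], [64.1, 253.0]]
obs side (117,267),(258,303) top (81,113),(86,249)
clock: 14.13
tcp_pos: [0.5814, 0.0387, 0.3377]
orientation: [0.002, 0.659, 0.752, 0.002]
wrist_force: [-0.3, -0.4, 0.1]
finger_gap: 0.0001
14.1333 [0.5814 0.0387 0.3377] x [-0.132  0.991 -0.001] y [0.991 0.132 0.006] z [ 0.006 -0.    -1.   ] F [-0.3 -0.4  0.1] gap 6.082122644614174e-05 j [-0.07  0.32  0.32  1.56  0.    1.37]
```

View pics/s3.png

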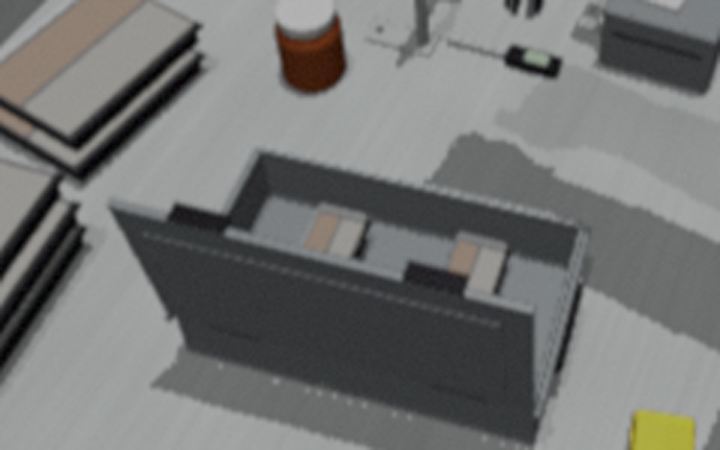

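Both boxes stand upright, side by side. The lid is at about 1.7 rad in both views. Next I go over the lid and down behind it.

```bash
python3 -m crank '{"travel":[[0.9,0,-0.3],[1.8,0,-0.3],[2.7,0,-0.3],[3.6,0,-0.3],[4.5,0,-0.3]],"turn":[0,0,0,0,0]}'
python3 -m crank '{"travel":[[0.9,0,0],[1.8,0,0],[2.7,0,0],[3.6,0,0],[4.5,0,0]],"turn":[0,0,0,0,0]}'
python3 -m crank '{"travel":[[0.5,0,0],[1,0,0],[1,0,0],[1,0,0],[1,0,0]],"turn":[0,0,0,0,0]}'
python3 -c "from h import *; rep(); print(go((.5385-.129*.085,.35+.9916*.085,.24)))"
```

```text
clock: 14.55
tcp_pos: [0.5547, 0.2186, 0.346]
orientation: [-0.0, 0.659, 0.752, -0.0]
wrist_force: [1.1, 0.1, -0.3]
finger_gap: -0.0001
clock: 14.97
tcp_pos: [0.5305, 0.3972, 0.346]
orientation: [-0.0, 0.659, 0.753, -0.0]
wrist_force: [0.9, 0.7, -0.0]
finger_gap: -0.0002
clock: 15.38
tcp_pos: [0.5264, 0.4341, 0.3457]
orientation: [0.0, 0.659, 0.752, -0.0]
wrist_force: [-0.1, -0.4, -0.0]
finger_gap: 0.0
15.3833 [0.5264 0.4341 0.3457] x [-0.132  0.991 -0.001] y [ 0.991  0.132 -0.001] z [-0.001 -0.001 -1.   ] F [-0.1 -0.4 -0. ] gap 7.087043167089077e-06 j [ 0.57  0.57  0.73  1.73 -0.    2.01]
[1.96211485e-03 3.04653496e-02 2.64329882e+00]
```

```bash
python3 -m crank '{"travel":[[0,0,0.8],[0,0,1.6],[0,0,2.27],[0,0,2.27],[0,0,2.27]],"turn":[0,0,0,0,0]}'
python3 -m crank '{"travel":[[-0.5,0,0],[-1,0,0],[-1.3,0,0],[-1.6,0,0],[-1.9,0,0]],"turn":[0,0,0,0,0]}'
python3 -m crank '{"travel":[[-0.3,0,0],[-0.6,0,0],[-0.9,0,0],[-1.2,0,0],[-1.4,0,0]],"turn":[0,0,0,0,0]}'
python3 -m crank '{"travel":[[-0.25,0,0.2],[-0.5,0,0.4],[-0.8,0,0.6],[-1.05,0,0.8],[-1.05,0,0.8]],"turn":[0,0,0,0,0]}'
python3 -c "from h import *; rep(); d=cam('side');save(d,'s4.png',(80,130,320,350),2.5)"
```

```text
clock: 15.8
tcp_pos: [0.5263, 0.432, 0.2544]
orientation: [-0.0, 0.66, 0.751, -0.002]
wrist_force: [-0.1, 0.9, 0.9]
finger_gap: -0.0003
clock: 16.22
tcp_pos: [0.5383, 0.3583, 0.2579]
orientation: [0.001, 0.659, 0.752, 0.002]
wrist_force: [0.1, 2.2, 1.9]
finger_gap: -0.0002
clock: 16.63
tcp_pos: [0.5442, 0.3012, 0.2548]
orientation: [-0.0, 0.66, 0.752, -0.001]
wrist_force: [-0.2, 3.5, -0.3]
finger_gap: 0.0003
clock: 17.05
tcp_pos: [0.5494, 0.2586, 0.2217]
orientation: [-0.0, 0.66, 0.751, -0.002]
wrist_force: [0.7, -0.3, 0.4]
finger_gap: -0.0002
17.05 [0.5494 0.2586 0.2217] x [-0.128  0.992 -0.002] y [ 0.992  0.128 -0.003] z [-0.002 -0.002 -1.   ] F [ 0.7 -0.3  0.4] gap -0.00015043472166870566 j [ 0.31  0.38  0.12  1.31 -0.    1.75]
```

View pics/s4.png

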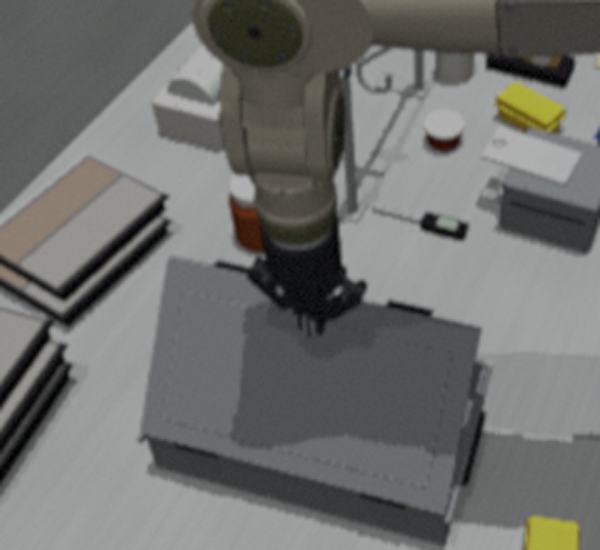

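The lid is folding (about 0.7 rad), with the fingers on its outer face. Continuing down.

```bash
python3 -m crank '{"travel":[[-0.25,0,0.2],[-0.5,0,0.5],[-0.7,0,0.7],[-0.9,0,0.87],[-1,0,1.1]],"turn":[0,0,0,0,0]}'
python3 -m crank '{"travel":[[-0.2,0,0.3],[-0.35,0,0.6],[-0.5,0,0.9],[-0.55,0,1.2],[-0.6,0,1.4]],"turn":[0,0,0,0,0]}'
python3 -m crank '{"travel":[[-0.05,0,0.25],[-0.1,0,0.45],[-0.1,0,0.6],[-0.1,0,0.72],[-0.1,0,0.78]],"turn":[0,0,0,0,0]}'
python3 -m crank '{"travel":[[0,0,0.03],[0,0,0.06],[0,0,0.09],[0,0,0.12],[0,0,0.12]],"turn":[0,0,0,0,0]}'
python3 -c "from h import *; rep()"
```

```text
clock: 17.52
tcp_pos: [0.5555, 0.2208, 0.1794]
orientation: [0.0, 0.659, 0.752, 0.0]
wrist_force: [-0.9, 0.4, 1.6]
finger_gap: -0.0001
clock: 17.93
tcp_pos: [0.5579, 0.1971, 0.1219]
orientation: [-0.0, 0.659, 0.752, -0.001]
wrist_force: [-0.9, 0.1, 0.9]
finger_gap: -0.0003
clock: 18.35
tcp_pos: [0.5588, 0.1936, 0.0934]
orientation: [0.0, 0.659, 0.752, 0.0]
wrist_force: [-8.7, -2.9, 25.0]
finger_gap: 0.0001
clock: 18.77
tcp_pos: [0.5589, 0.1936, 0.0933]
orientation: [0.002, 0.659, 0.752, 0.001]
wrist_force: [-13.5, -4.9, 36.2]
finger_gap: 0.0002
18.7667 [0.5589 0.1936 0.0933] x [-0.131  0.991 -0.001] y [0.991 0.131 0.004] z [ 0.004 -0.    -1.   ] F [-13.5  -4.9  36.2] gap 0.00019854713382876172 j [ 0.2   0.42 -0.15  1.   -0.    1.64]
```

Lid is at rim height + 8 mm, so shut. Lift off and measure the hook, rail, tag and lid in one mosaic.

```bash
python3 -m crank '{"travel":[[0,0,-0.3],[0,0,-1],[0,0,-2],[0,0,-3],[0,0,-4]],"turn":[0,0,0,0,0]}'
python3 - <<'E'
from h import *
rep()
t=cam("top");d=cam("side")
def cr(c,x,y,w,h,s): return cv2.resize(c["image"][y:y+h,x:x+w,::-1],(int(w*s),int(h*s)),interpolation=cv2.INTER_CUBIC)
M=np.zeros((600,800,3),np.uint8)
M[0:300,0:400]=cr(t,280,112,50,37.5.__int__(),8)[:300] if 0 else cv2.resize(t["image"][115:145,283:323,::-1],(400,300),interpolation=cv2.INTER_CUBIC)
M[0:400,400:800]=cv2.resize(d["image"][132:172,212:252,::-1],(400,400),interpolation=cv2.INTER_CUBIC)
M[300:600,0:400]=cv2.resize(t["image"][195:255,270:350,::-1],(400,300),interpolation=cv2.INTER_CUBIC)
M[400:600,400:800]=cv2.resize(d["image"][220:340,80:320,::-1],(400,200))
cv2.imwrite("pics/mos1.png",M)
E
```

```text
clock: 19.18
tcp_pos: [0.5583, 0.1939, 0.249]
orientation: [-0.0, 0.659, 0.752, -0.0]
wrist_force: [2.3, 0.1, 0.6]
finger_gap: 0.0002
19.1833 [0.5583 0.1939 0.249 ] x [-0.131  0.991 -0.   ] y [ 0.991  0.131 -0.   ] z [-0. -0. -1.] F [2.3 0.1 0.6] gap 0.00015661105055375364 j [ 0.2   0.34  0.13  1.36 -0.    1.64]
```

View pics/mos1.png

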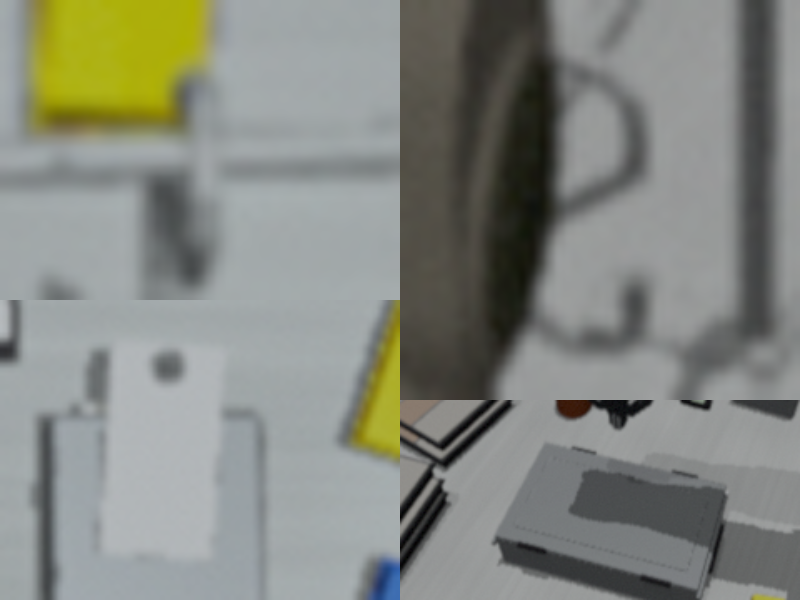

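```bash
python3 - <<'E'
from h import *
t=cam("top");d=cam("side")
print("shank side",onz(d,235.6,145.5,.257),"tip side",onz(d,235.4,159.8,.200))
print("top bow crown",onz(t,303.4,130.5,.29),"top shank",onz(t,303.2,134,.257))
for y in(-.18,-.185,-.19,-.195,-.2):
    b=np.array([.6927,-.2415,.28])+ (y+.2415)*np.array([-.0664,1,0])
    X=np.array([b[0]-.024,y+.0016,.257]); tip=X-[0,0,.057]; cr=np.array([b[0],y,.29])
    print(y,"shank s",proj(d,X).round(1),"tip s",proj(d,tip).round(1),"crown t",proj(t,cr).round(1),"shank t",proj(t,X).round(1), "crown s",proj(d,cr).round(1))
b=lambda s:[.6927-.0664*s,-.2415+s,.28]
print([proj(d,b(s)).round(1).tolist() for s in(-.15,.15)],[proj(t,b(s)).round(1).tolist() for s in(-.15,.15)])
f=lambda p:(p[0]/5+270,(p[1]-300)/5+195)
print("hole",onz(t,*f((168,366)),.104),onz(t,*f((168,366)),.100),[onz(t,*f(p),.104).round(4).tolist() for p in((110,347),(222,349),(102,553),(211,558))])
print("printer edge",[onz(t,*f(p),.1).round(4).tolist() for p in((52,413),(262,413))])
print(go((.62,-.19,.34)))
E
```

```text
shank side [ 0.6658087  -0.19429565  0.257     ] tip side [ 0.66363769 -0.18515535  0.2       ]
top bow crown [ 0.68504582 -0.19444142  0.29      ] top shank [ 0.68527789 -0.19740182  0.257     ]
-0.18 shank s [234.  148.2] tip s [234.4 160.8] crown t [297.9 129. ] shank t [296.  141.3] crown s [227.6 138.5]
-0.185 shank s [234.5 147.3] tip s [234.9 160. ] crown t [299.8 129. ] shank t [297.9 141.2] crown s [228.1 137.7]
-0.19 shank s [235.  146.5] tip s [235.4 159.1] crown t [301.7 128.9] shank t [299.7 141.1] crown s [228.7 136.9]
-0.195 shank s [235.5 145.7] tip s [235.9 158.3] crown t [303.6 128.8] shank t [301.6 141. ] crown s [229.2 136. ]
-0.2 shank s [236.1 144.8] tip s [236.3 157.5] crown t [305.6 128.7] shank t [303.5 141. ] crown s [229.7 135.2]
[[248.1, 109.0], [217.8, 156.3]] [[377.5, 127.2], [264.1, 131.4]]
hole [ 0.49790106 -0.21788681  0.104     ] [ 0.49826984 -0.21830774  0.1       ] [[0.5085, -0.1823, 0.104], [0.5093, -0.2506, 0.104], [0.3837, -0.18, 0.104], [0.3826, -0.2457, 0.104]]
printer edge [[0.4674, -0.1481, 0.1], [0.4712, -0.2761, 0.1]]
[-9.71814814  0.24369012 -2.27724309]
```

```bash
python3 -m crank '{"travel":[[0,0,-0.9],[0,0,-1.8],[-0.8,0.14,-2.5],[-1.7,0.28,-2.5],[-2.6,0.42,-2.5]],"turn":[0,0,0,0,0]}' 40 80
python3 -m crank '{"travel":[[-0.9,0.12,0],[-1.8,0.25,0],[-2.7,0.38,0],[-3.6,0.5,0],[-4.5,0.62,0]],"turn":[0,0,0,0,0]}'
python3 -m crank '{"travel":[[-0.9,0.12,0],[-1.8,0.25,0],[-2.7,0.35,0],[-2.86,0.35,0],[-2.86,0.35,0]],"turn":[0,0,0,0,0]}'
python3 -m crank '{"travel":[[0,0,0],[0,0,0],[0,0,0],[0,0,0],[0,0,0]],"turn":[-0.12,-0.24,-0.36,-0.48,-0.6]}'
python3 -m crank '{"travel":[[0,0,0],[0,0,0],[0,0,0],[0,0,0],[0,0,0]],"turn":[-0.12,-0.24,-0.36,-0.48,-0.6]}'
python3 -m crank '{"travel":[[0,0,0],[0,0,0],[0,0,0],[0,0,0],[0,0,0]],"turn":[-0.12,-0.24,-0.306,-0.306,-0.306]}'
python3 -c "
from h import *
rep();print(go((.6645,-.194,.24)))"
```

```text
clock: 19.8
tcp_pos: [0.5897, 0.0926, 0.3478]
orientation: [0.001, 0.658, 0.753, 0.001]
wrist_force: [0.6, -0.4, -1.0]
finger_gap: 0.04
clock: 20.22
tcp_pos: [0.6369, -0.0839, 0.3449]
orientation: [-0.002, 0.659, 0.752, -0.001]
wrist_force: [0.5, -0.1, 0.6]
finger_gap: 0.0397
clock: 20.63
tcp_pos: [0.6658, -0.197, 0.3432]
orientation: [-0.002, 0.661, 0.751, -0.001]
wrist_force: [0.5, 0.6, -0.3]
finger_gap: 0.0398
clock: 21.05
tcp_pos: [0.6657, -0.1918, 0.3464]
orientation: [-0.001, 0.404, 0.915, 0.0]
wrist_force: [0.2, -0.5, 0.6]
finger_gap: 0.0399
clock: 21.47
tcp_pos: [0.6657, -0.1917, 0.3465]
orientation: [-0.001, 0.116, 0.993, 0.0]
wrist_force: [0.2, 0.4, 0.3]
finger_gap: 0.0397
clock: 21.88
tcp_pos: [0.6658, -0.1923, 0.3468]
orientation: [-0.001, -0.033, 0.999, 0.0]
wrist_force: [0.1, 0.7, -0.6]
finger_gap: 0.0398
21.8833 [ 0.6658 -0.1923  0.3468] x [-0.998 -0.066  0.001] y [-0.066  0.998  0.001] z [-0.001  0.001 -1.   ] F [ 0.1  0.7 -0.6] gap 0.03977173306916275 j [-0.4   0.61  0.79  1.75  0.   -0.46]
[ 0.03128166 -0.04208502  2.66979904]
```

```bash
python3 -m crank '{"travel":[[0.03,-0.04,0.4],[0.03,-0.04,0.8],[0.03,-0.04,1.2],[0.03,-0.04,1.6],[0.03,-0.04,2]],"turn":[0,0,0,0,0]}'
python3 -m crank '{"travel":[[0,0,0.2],[0,0,0.4],[0,0,0.6],[0,0,0.67],[0,0,0.67]],"turn":[0,0,0,0,0]}'
python3 -m crank '{"travel":[[0,0,0],[0,0,0],[0,0,0],[0,0,0],[0,0,0]],"turn":[0,0,0,0,0]}' 0 60
python3 - <<'E'
from h import *
rep()
d=cam("side");t=cam("top")
M=np.zeros((480,800,3),np.uint8)
M[:,:400]=cv2.resize(d["image"][110:182,195:255,::-1],(400,480),interpolation=cv2.INTER_CUBIC)
M[:,400:]=cv2.resize(t["image"][100:220,250:350,::-1],(400,480),interpolation=cv2.INTER_CUBIC)
cv2.imwrite("pics/mos2.png",M)
E
```

```text
clock: 22.3
tcp_pos: [0.6646, -0.1947, 0.2663]
orientation: [-0.0, -0.032, 0.999, 0.0]
wrist_force: [1.0, -0.4, -0.5]
finger_gap: 0.0402
clock: 22.72
tcp_pos: [0.6647, -0.1955, 0.2399]
orientation: [-0.0, -0.033, 0.999, 0.0]
wrist_force: [-0.1, -0.5, -0.3]
finger_gap: 0.0401
clock: 23.13
tcp_pos: [0.6652, -0.1959, 0.2413]
orientation: [0.001, -0.033, 0.999, -0.0]
wrist_force: [0.0, -0.6, 2.2]
finger_gap: 0.0065
23.1333 [ 0.6652 -0.1959  0.2413] x [-0.998 -0.066 -0.001] y [-0.066  0.998 -0.001] z [ 0.001 -0.001 -1.   ] F [ 0.  -0.6  2.2] gap 0.006541742035143323 j [-0.4   0.56  0.45  1.46 -0.   -0.47]
```

View pics/mos2.png

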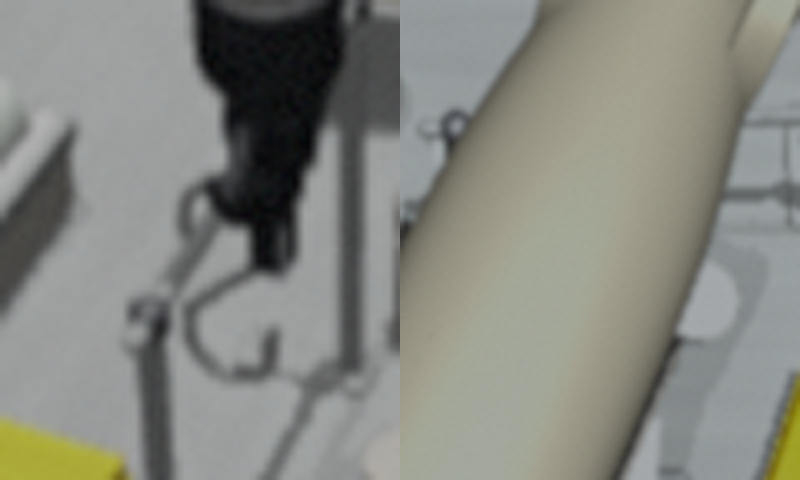

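The hook is pinched at the shank (side panel: fingers at about (270,240), bow over the bar). Unhooking.

```bash
python3 -m crank '{"travel":[[0,0,-0.2],[0,0,-0.4],[0,0,-0.6],[0,0,-0.78],[0,0,-0.78]],"turn":[0,0,0,0,0]}'
python3 -m crank '{"travel":[[0.2,0,-0.18],[0.4,0,-0.37],[0.6,0,-0.55],[0.8,0,-0.74],[1,0,-0.92]],"turn":[0,0,0,0,0]}'
python3 -m crank '{"travel":[[0.3,0,-0.2],[0.6,0,-0.2],[1,0,-0.2],[1,0,-0.2],[1,0,-0.2]],"turn":[0,0,0,0,0]}'
python3 - <<'E'
from h import *
rep()
print(go((.50,-.2175,.2)))
d=cam("side");u,v=[int(a) for a in proj(d,get_state()["tcp_pos"])];print(u,v)
save(d,"s5.png",(u-45,v-35,u+45,v+40),8)
E
```

```text
clock: 23.65
tcp_pos: [0.6655, -0.1959, 0.2741]
orientation: [0.001, -0.033, 0.999, -0.001]
wrist_force: [0.8, -0.4, -1.1]
finger_gap: 0.0062
clock: 24.07
tcp_pos: [0.6238, -0.1984, 0.3097]
orientation: [0.0, -0.033, 0.999, -0.0]
wrist_force: [0.7, -0.8, -0.7]
finger_gap: 0.0069
clock: 24.48
tcp_pos: [0.5841, -0.2011, 0.3177]
orientation: [0.001, -0.033, 0.999, -0.0]
wrist_force: [0.1, 0.6, -0.3]
finger_gap: 0.0066
24.4833 [ 0.5841 -0.2011  0.3177] x [-0.998 -0.065 -0.001] y [-0.065  0.998 -0.001] z [ 0.001 -0.001 -1.   ] F [ 0.1  0.6 -0.3] gap 0.006592978305172247 j [-0.46  0.4   0.38  1.55  0.   -0.53]
[ 2.1294263  -0.27033165  2.94079399]
258 135
```

View pics/s5.png

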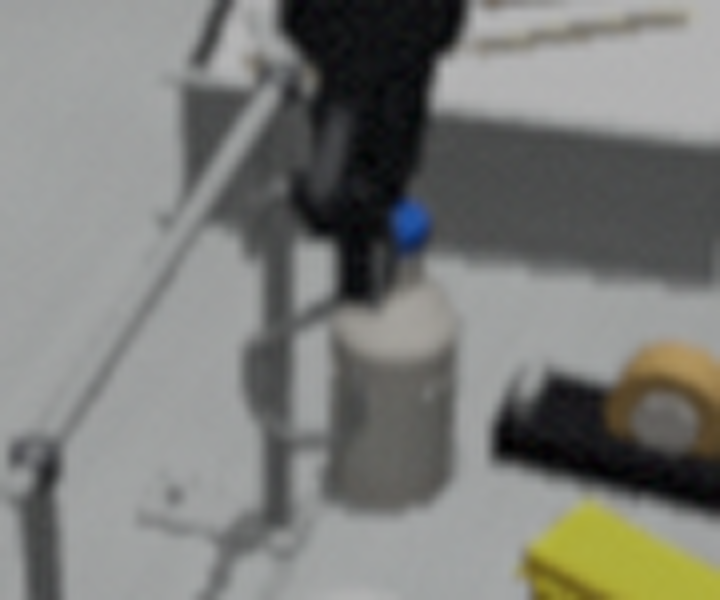

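The hook is off the rail and in hand. Bring the tip beyond the tag's end and below its level, checking in the side view by numbers.

```bash
python3 -m crank '{"travel":[[0.5,-0.1,0.3],[1,-0.27,0.8],[1.12,-0.27,1.6],[1.12,-0.27,2.4],[1.12,-0.27,3]],"turn":[0,0,0,0,0]}'
python3 -m crank '{"travel":[[0,0,0.4],[0,0,0.8],[0,0,1.2],[0,0,1.6],[0,0,1.67]],"turn":[0,0,0,0,0]}'
python3 -m crank '{"travel":[[0,0,0],[0,0,0],[0,0,0],[0,0,0],[0,0,0]],"turn":[0,0,0,0,0]}'
python3 - <<'E'
from h import *
rep();s=get_state()
print(go((.498,-.2175,.131)))
d=cam("side")
T=np.array(s["tcp_pos"]);tip=T-[0,0,.041]
print("tip",proj(d,tip),"hole",proj(d,(.498,-.2175,.102)),"cradle",proj(d,tip+[.024,.0016,-.042]))
im=cv2.resize(d["image"][140:240,215:315,::-1],(600,600),interpolation=cv2.INTER_CUBIC)
cv2.imwrite("pics/s6.png",im)
E
```

```text
clock: 24.95
tcp_pos: [0.5404, -0.2145, 0.1943]
orientation: [-0.0, -0.033, 0.999, 0.0]
wrist_force: [-0.5, 0.9, -1.3]
finger_gap: 0.0066
clock: 25.37
tcp_pos: [0.54, -0.2138, 0.1265]
orientation: [-0.002, -0.033, 0.999, 0.001]
wrist_force: [-0.5, 0.2, -1.1]
finger_gap: 0.0062
clock: 25.78
tcp_pos: [0.5417, -0.215, 0.1308]
orientation: [0.001, -0.033, 0.999, -0.001]
wrist_force: [-0.1, 0.5, -1.4]
finger_gap: 0.0065
25.7833 [ 0.5417 -0.215   0.1308] x [-0.998 -0.066 -0.002] y [-0.066  0.998 -0.001] z [ 0.002 -0.001 -1.   ] F [-0.1  0.5 -1.4] gap 0.006510634862994789 j [-0.52  0.37 -0.12  1.08 -0.   -0.58]
[ 1.09375098  0.01005074 -0.00792237]
tip [268.98059655 186.15997172] hole [280.40003556 186.57933037] cradle [262.52962846 192.62909723]
```

View pics/s6.png

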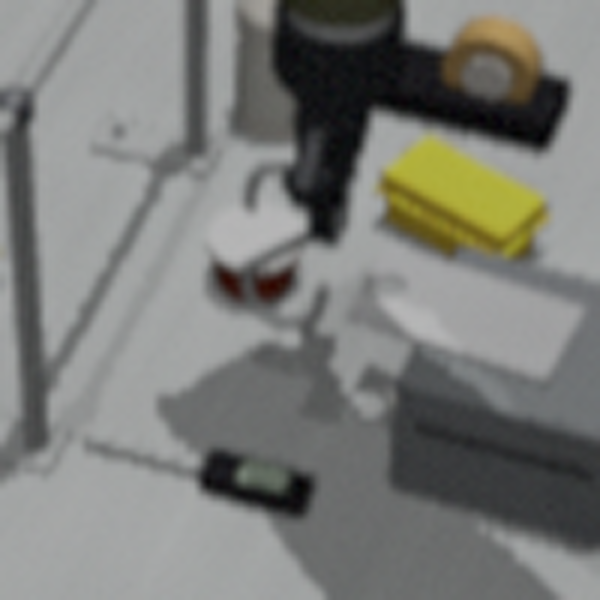

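Tip seen at (268.8,188) against a predicted (269,186). The hole is at (280,187.5) against (280.4,186.6). The relative offset agrees, so I slide under the hole and lift.

```bash
python3 -m crank '{"travel":[[0.2,0,0],[0.5,0.01,0],[0.8,0.01,0],[1.08,0.01,0],[1.08,0.01,0]],"turn":[0,0,0,0,0]}'
python3 -m crank '{"travel":[[0,0,0],[0,0,0],[0,0,0],[0,0,0],[0,0,0]],"turn":[0,0,0,0,0]}'
python3 - <<'E'
from h import *
rep();s=get_state()
d=cam("side");t=cam("top")
tip=np.array(s["tcp_pos"])-[0,0,.041]
print("tip",proj(d,tip),"hole",proj(d,(.498,-.2175,.102)))
cv2.imwrite("pics/s7.png",np.hstack([cv2.resize(d["image"][165:215,250:310,::-1],(600,500),interpolation=cv2.INTER_CUBIC)]))
E
python3 -m crank '{"travel":[[0,0,-0.1],[0,0,-0.2],[0,0,-0.3],[0,0,-0.4],[0,0,-0.4]],"turn":[0,0,0,0,0]}'
python3 - <<'E'
from h import *
rep()
d=cam("side")
cv2.imwrite("pics/s8.png",cv2.resize(d["image"][165:215,250:310,::-1],(400,333),interpolation=cv2.INTER_CUBIC))
a=cv2.imread("pics/s7.png");b=cv2.imread("pics/s8.png")
cv2.imwrite("pics/s9.png",np.hstack([cv2.resize(a,(400,333)),b]))
E
```

```text
clock: 26.25
tcp_pos: [0.4954, -0.2168, 0.1298]
orientation: [-0.001, -0.033, 0.999, 0.0]
wrist_force: [-1.0, -0.0, -1.0]
finger_gap: 0.0062
clock: 26.67
tcp_pos: [0.4983, -0.2171, 0.1296]
orientation: [0.0, -0.033, 0.999, -0.0]
wrist_force: [-0.8, -0.2, -0.0]
finger_gap: 0.0066
26.6667 [ 0.4983 -0.2171  0.1296] x [-0.998 -0.067 -0.   ] y [-0.067  0.998 -0.   ] z [ 0. -0. -1.] F [-0.8 -0.2 -0. ] gap 0.006555716372038768 j [-0.56  0.3  -0.22  1.04 -0.   -0.63]
tip [280.07183434 189.22526812] hole [280.40003556 186.57933037]
clock: 27.18
tcp_pos: [0.4986, -0.2176, 0.147]
orientation: [0.001, -0.033, 0.999, -0.001]
wrist_force: [0.4, 0.0, 0.7]
finger_gap: 0.0064
27.1833 [ 0.4986 -0.2176  0.147 ] x [-0.998 -0.066 -0.002] y [-0.066  0.998 -0.001] z [ 0.002 -0.001 -1.   ] F [0.4 0.  0.7] gap 0.006387021691659638 j [-0.56  0.29 -0.19  1.08 -0.   -0.63]
```

View pics/s9.png

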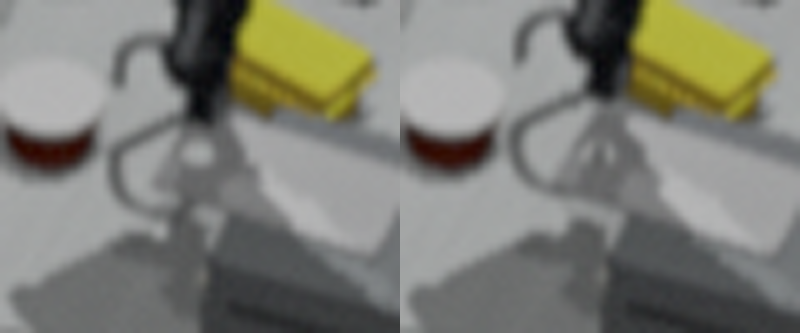

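The right panel shows the tip inside the hole at (603,150). That was my 16th view, so from here I work by numbers. Lift slowly, drifting away from the printer.

```bash
python3 -m crank '{"travel":[[0,0,-0.15],[0,0,-0.3],[0,0,-0.45],[0,0,-0.6],[0,0,-0.75]],"turn":[0,0,0,0,0]}'
python3 -m crank '{"travel":[[-0.05,0,-0.15],[-0.1,0,-0.3],[-0.15,0,-0.45],[-0.2,0,-0.6],[-0.25,0,-0.75]],"turn":[0,0,0,0,0]}'
python3 -m crank '{"travel":[[-0.05,0,-0.15],[-0.1,0,-0.3],[-0.15,0,-0.45],[-0.2,0,-0.6],[-0.25,0,-0.75]],"turn":[0,0,0,0,0]}'
python3 -m crank '{"travel":[[-0.08,0,-0.15],[-0.16,0,-0.3],[-0.24,0,-0.45],[-0.32,0,-0.6],[-0.4,0,-0.75]],"turn":[0,0,0,0,0]}'
python3 -m crank '{"travel":[[-0.08,0,-0.15],[-0.16,0,-0.3],[-0.24,0,-0.45],[-0.32,0,-0.6],[-0.4,0,-0.75]],"turn":[0,0,0,0,0]}'
python3 -m crank '{"travel":[[-0.08,0,-0.15],[-0.16,0,-0.3],[-0.24,0,-0.45],[-0.32,0,-0.6],[-0.4,0,-0.6]],"turn":[0,0,0,0,0]}'
python3 - <<'E'
from h import *
rep();F=[]
for i in range(12): d=cam("side");F.append(get_state()["wrist_force"])
print("F",np.mean(F,0))
T=np.array(get_state()["tcp_pos"]); cr=T-[0,0,.079]-[-.024,0,0]
print("pred cradle",cr,proj(d,cr),"tag end",proj(d,cr-[0,0,.116]))
im=d["image"].astype(int)
u,v=[int(a) for a in proj(d,cr-[0,0,.06])]
print(im[v-30:v+31:3,u-24:u+25:3,1])
E
```

```text
clock: 27.65
tcp_pos: [0.498, -0.2172, 0.1765]
orientation: [0.0, -0.033, 0.999, -0.0]
wrist_force: [-0.6, -0.3, -0.9]
finger_gap: 0.0068
clock: 28.07
tcp_pos: [0.5081, -0.2164, 0.2062]
orientation: [-0.0, -0.033, 0.999, -0.0]
wrist_force: [-0.3, -0.6, -1.2]
finger_gap: 0.0065
clock: 28.48
tcp_pos: [0.518, -0.2158, 0.2362]
orientation: [-0.0, -0.033, 0.999, -0.0]
wrist_force: [0.2, 0.7, -2.8]
finger_gap: 0.0068
clock: 28.9
tcp_pos: [0.5342, -0.2147, 0.2663]
orientation: [0.0, -0.033, 0.999, -0.0]
wrist_force: [-0.5, -0.1, -1.3]
finger_gap: 0.0063
clock: 29.32
tcp_pos: [0.5503, -0.2137, 0.2963]
orientation: [0.0, -0.033, 0.999, -0.0]
wrist_force: [0.0, 0.0, -2.1]
finger_gap: 0.0062
clock: 29.73
tcp_pos: [0.5664, -0.2128, 0.3212]
orientation: [0.001, -0.033, 0.999, -0.001]
wrist_force: [-0.0, -0.5, -1.6]
finger_gap: 0.0063
29.7333 [ 0.5664 -0.2128  0.3212] x [-0.998 -0.066 -0.002] y [-0.066  0.998 -0.001] z [ 0.002 -0.001 -1.   ] F [-0.  -0.5 -1.6] gap 0.0063107436810030644 j [-0.49  0.37  0.35  1.54 -0.   -0.56]
F [-0.08726616 -0.1320625  -1.92399175]
pred cradle [ 0.58957354 -0.21262
[... 872 characters left out ...]
136 101 110 148 141  85  86  87  83 125 165 163 165 163 177]
 [162 164 147 139 164 143 164  88  84  86  81 113 165 165 166 123 131]
 [162 165 119 159 158 155 165  99  86  84  82 100 166 164 167 155 123]
 [163 145 141 164 150 164 176 124  85  84  84 120 163 164 165 111  81]
 [164 110 164 158 156 168 178 150  84  84 127 164 161 162 150 139  99]
 [129 139 163 152 165 165 158 171  84 134 159 160 154 147 145 145 147]
 [116 162 153 155 165 159  35  79  75  93  52 144 146 145 145 144 146]
 [153 163 148 163 164 157  85  19  10  16  89 146 145 145 144 145 146]
 [163 153 158 163 161 165 146 114  93 118 148 148 147 145 144 147 146]
 [162 147 164 164 163 164 166 165 133 145 149 146 147 144 146 149 145]]
```

Weight is now 1.92 N (hook plus tag) and the tag-grey quad hangs under the hook, so the tag is on. Reverse the unhooking path.

```bash
python3 -m crank '{"travel":[[-0.15,0,0],[-0.35,0,0.05],[-0.6,0,0.1],[-0.85,0,0.16],[-1.1,0,0.22]],"turn":[0,0,0,0,0]}'
python3 -m crank '{"travel":[[-0.15,0,0.03],[-0.25,0,0.06],[-0.32,0,0.06],[-0.34,0,0.06],[-0.34,0,0.06]],"turn":[0,0,0,0,0]}'
python3 -m crank '{"travel":[[0,0,0],[0,0,0],[0,0,0],[0,0,0],[0,0,0]],"turn":[0,0,0,0,0]}'
python3 -c "
from h import *
rep();print(go((.6659,-.206,.2741)))"
```

```text
clock: 30.75
tcp_pos: [0.6108, -0.2096, 0.3104]
orientation: [-0.0, -0.033, 0.999, 0.0]
wrist_force: [-1.0, -0.5, -1.1]
finger_gap: 0.0061
clock: 31.17
tcp_pos: [0.6233, -0.2088, 0.3085]
orientation: [0.0, -0.033, 0.999, -0.0]
wrist_force: [0.4, -0.0, -2.0]
finger_gap: 0.0064
clock: 31.58
tcp_pos: [0.6232, -0.2089, 0.3088]
orientation: [0.0, -0.033, 0.999, -0.0]
wrist_force: [-0.2, -0.6, -0.6]
finger_gap: 0.006
31.5833 [ 0.6232 -0.2089  0.3088] x [-0.998 -0.066 -0.   ] y [-0.066  0.998 -0.   ] z [ 0. -0. -1.] F [-0.2 -0.6 -0.6] gap 0.0060300091615652415 j [-0.45  0.49  0.49  1.58 -0.   -0.51]
[-1.07077659  0.0025469   0.8667629 ]
```

```bash
python3 -m crank '{"travel":[[-0.2,0,0.16],[-0.4,0,0.32],[-0.6,0,0.49],[-0.8,0,0.65],[-0.95,0,0.77]],"turn":[0,0,0,0,0]}'
python3 -m crank '{"travel":[[-0.06,0,0.05],[-0.12,0,0.1],[-0.12,0,0.1],[-0.12,0,0.1],[-0.12,0,0.1]],"turn":[0,0,0,0,0]}'
python3 -c "
from h import *
rep()"
python3 -m crank '{"travel":[[0,0,0.15],[0,0,0.3],[0,0,0.45],[0,0,0.6],[0,0,0.65]],"turn":[0,0,0,0,0]}'
python3 -m crank '{"travel":[[0,0,0.04],[0,0,0.08],[0,0,0.12],[0,0,0.16],[0,0,0.16]],"turn":[0,0,0,0,0]}'
python3 -m crank '{"travel":[[0,0,0],[0,0,0],[0,0,0],[0,0,0],[0,0,0]],"turn":[0,0,0,0,0]}'
python3 - <<'E'
from h import *
F=[]
for i in range(10): d=cam("side");F.append(get_state()["wrist_force"])
rep();print("F",np.mean(F,0))
cv2.imwrite("pics/s10.png",d["image"][:,:,::-1])
E
```

```text
clock: 32.0
tcp_pos: [0.6621, -0.2059, 0.2756]
orientation: [-0.001, -0.033, 0.999, 0.0]
wrist_force: [-0.6, -0.3, -1.7]
finger_gap: 0.0065
clock: 32.42
tcp_pos: [0.6658, -0.2061, 0.2742]
orientation: [0.0, -0.033, 0.999, -0.0]
wrist_force: [-0.2, 0.1, -2.6]
finger_gap: 0.0069
32.4167 [ 0.6658 -0.2061  0.2742] x [-0.998 -0.066 -0.   ] y [-0.066  0.998 -0.   ] z [ 0. -0. -1.] F [-0.2  0.1 -2.6] gap 0.006892284120802116 j [-0.42  0.57  0.55  1.55 -0.   -0.48]
clock: 32.83
tcp_pos: [0.6653, -0.2058, 0.246]
orientation: [-0.001, -0.033, 0.999, 0.0]
wrist_force: [0.4, -0.3, -2.4]
finger_gap: 0.0062
clock: 33.25
tcp_pos: [0.6661, -0.206, 0.2416]
orientation: [0.0, -0.033, 0.999, -0.0]
wrist_force: [-0.2, -0.5, -1.0]
finger_gap: 0.0064
clock: 33.67
tcp_pos: [0.6661, -0.206, 0.2415]
orientation: [0.0, -0.033, 0.999, -0.0]
wrist_force: [0.6, -0.0, -0.3]
finger_gap: 0.0064
34.1667 [ 0.666  -0.206   0.2415] x [-0.998 -0.066 -0.   ] y [-0.066  0.998 -0.   ] z [ 0. -0. -1.] F [0.2 0.6 0.4] gap 0.006301198741839292 j [-0.41  0.57  0.46  1.46 -0.   -0.48]
F [0.49629099 0.30848908 0.03339045]
```

The bar now carries the weight (Fz≈0). Release and retreat upwards.

```bash
python3 -m crank '{"travel":[[0,0,0.02],[0,0,0.02],[0,0,0.02],[0,0,0.02],[0,0,0.02]],"turn":[0,0,0,0,0]}'
python3 -m crank '{"travel":[[0,0,0],[0,0,0],[0,0,0],[0,0,0],[0,0,0]],"turn":[0,0,0,0,0]}' 14 20
python3 -m crank '{"travel":[[0,0,0],[0,0,0],[0,0,0],[0,0,0],[0,0,0]],"turn":[0,0,0,0,0]}' 36
python3 -m crank '{"travel":[[0,0,-0.2],[0,0,-0.5],[0,0,-0.9],[0,0,-1.4],[0,0,-2]],"turn":[0,0,0,0,0]}'
python3 -m crank '{"travel":[[0,0,-0.5],[0.3,0,-0.9],[0.9,0,-1],[1.7,0,-1],[2.5,0,-1]],"turn":[0,0,0,0,0]}'
python3 -m crank '{"travel":[[0.8,0,0],[1.6,0,0],[2.4,0,0],[3,0,0],[3,0,0]],"turn":[0,0,0,0,0]}'
python3 - <<'E'
from h import *
rep()
o=cv2.cvtColor(cv2.imread("pics/s10.png"),cv2.COLOR_BGR2RGB)
def tag(im,tcp):
    c=np.array([tcp[0]+.024,-.206,.162]); a=proj(d,c);b=proj(d,c-[0,0,.116]); return a,b
prev=None
for k in range(12):
    d=cam("side"); g=d["image"]
    if prev is not None: print(np.abs(g[120:230,205:275].astype(int)-prev[120:230,205:275]).max(),end=" ")
    prev=g
a,b=tag(g,(.666,0,0));print("pred cradle",a,"end",b)
u=int(a[0]);v=int(a[1])
print(g[v-26:v+34:2,u-16:u+18:2,1])
print("shank pred",proj(d,(.666,-.206,.257)),"crown",proj(d,(.69,-.206,.29)))
E
```

```text
clock: 34.58
tcp_pos: [0.6662, -0.2061, 0.2412]
orientation: [0.001, -0.033, 0.999, -0.0]
wrist_force: [0.5, 1.5, 5.2]
finger_gap: 0.0064
clock: 35.0
tcp_pos: [0.6657, -0.206, 0.2399]
orientation: [-0.001, -0.033, 0.999, 0.0]
wrist_force: [-0.3, -0.3, -0.1]
finger_gap: 0.0139
clock: 35.42
tcp_pos: [0.6659, -0.206, 0.2405]
orientation: [0.0, -0.033, 0.999, -0.0]
wrist_force: [-0.1, -0.2, -0.1]
finger_gap: 0.0363
clock: 35.83
tcp_pos: [0.6654, -0.2058, 0.321]
orientation: [-0.001, -0.033, 0.999, 0.0]
wrist_force: [0.5, -1.3, 0.3]
finger_gap: 0.0358
clock: 36.25
tcp_pos: [0.5657, -0.2127, 0.361]
orientation: [0.001, -0.034, 0.999, -0.0]
wrist_force: [0.6, -0.7, 0.4]
finger_gap: 0.036
clock: 36.67
tcp_pos: [0.4427, -0.2201, 0.3626]
orientation: [0.0, -0.032, 0.999, -0.001]
wrist_force: [-0.1, -0.8, 1.2]
finger_gap: 0.0361
36.6667 [ 0.4427 -0.2201  0.3626] x [-0.998 -0.064 -0.   ] y [-0.064  0.998 -0.001] z [ 0.    -0.001 -1.   ] F [-0.1 -0.8  1.2] gap 0.03606487482728191 j [-0.62  0.15  0.16  1.57 -0.   -0.69]
24 27 18 18 21 17 22 11 17 14 22 pred cradle [231.44418556 162.56851105] end [
[... 1530 characters left out ...]
2 146 163 106  79  78  78  80  81  87 158 164 153 153 164]
 [154  86  74 136 166 110  77  78  78  81  78  90 159 163 150 160 166]
 [150  94  73 134 165 109  75  78  78  79  79  90 160 155 154 164 167]
 [163 102  74 125 164 112  78  77  76  79  78 113 154 150 160 166 166]
 [150 106  74 118 165 120  76  77  77  82 117 159 154 150 164 166 165]
 [157 115  76 113 163 124  77  79  79 128 149 152 149 149 165 164 165]
 [166 119  77 107 164 130  76  87 107 147 149 140 148 149 152 162 164]
 [165 125  78 104 164 132 107 107 153 136 112 140 147 150 156 161 164]
 [163 128  77  91 143 140 121 120 141 131 144 154 162 163 163 162 165]]
shank pred [236.9340284  143.60092816] crown [230.45427668 134.27876544]
```

The S-hook and tag are visible at the predicted place. Wait a bit, check for stillness, the lid and the bystanders, and hand in.

```bash
for i in 1 2 3 4; do python3 -m crank '{"travel":[[0,0,0],[0,0,0],[0,0,0],[0,0,0],[0,0,0]],"turn":[0,0,0,0,0]}' >/dev/null; done
python3 - <<'E'
from h import *
def av(): return np.mean([cam("side")["image"][120:230,205:275].astype(float) for _ in range(4)],0)
a=av();b=av();print("max/mean diff",np.abs(a-b).max(),np.abs(a-b).mean())
o=cv2.cvtColor(cv2.imread("pics/side0.png"),cv2.COLOR_BGR2RGB);o=cv2.resize(o,(512,384),interpolation=cv2.INTER_AREA).astype(int)
g=cam("side")["image"].astype(int);D=np.abs(g-o).max(2)
for n,(x0,y0,x1,y1) in dict(jar=(170,195,196,230),sanit=(252,125,272,163),thermo=(230,212,268,225),tub=(247,173,267,192),tape=(274,140,312,164)).items(): print(n,D[y0:y1,x0:x1].mean().round(1))
d=cam("side");xh=np.array([-.129,.9916,0]);yh=np.array([-.9916,-.129,0])
print("shut-lid free edge corners pred",[proj(d,np.array([.5385,.35,.093])-.208*xh+s*.18*yh).round(1).tolist() for s in(-1,1)])
hand_in()
E
```

```text
max/mean diff 6.75 0.4776731601731602
jar 4.3
sanit 3.8
thermo 11.1
tub 4.2
tape 4.2
shut-lid free edge corners pred [[168.0, 243.5], [277.1, 268.9]]
the job is handed in; nothing more can be done
```

The order is packed and the job is handed in, with about 40 s of the 200 s used.

- **Meal boxes:** I found two on the bench. Both were set upright, side by side, on the crate floor and were seen standing there in the side view before the lid was closed.
- **Lid:** I folded it shut. The fingertips stopped at 93 mm, which is the rim height plus the lid thickness, and a later side view showed it flat.
- **Hook and tag:** I took the hook off the rail, put its tip through the tag's hole and lifted the tag clear. The wrist then read 1.92 N, the weight of both. After I hung them back on the rail, the wrist reading dropped to about 0 N before I let go.

**Last checks:**
- After release, the hook and tag showed in the side image where I expected them, and averaged frames differed only by noise, so they hang still.
- The jar, sanitiser, tub and tape matched the first image.
- The thermometer area differed a little more (11 against about 4). I put that down to a shadow; nothing came near it, but I did not examine it further.
- By then I had used all 16 picture views, so these last checks are numeric only. I computed where the shut lid's edge should appear but did not compare it with the final image.

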